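Close up the tuner box in the ukulele workshop

TASK

Put the tuner box on the bench away: push its upright inner flap all the way down over the tuning machines first, then push the open lid over until it is fully shut. Do it with the fingertips or the outside of the fingers only: do not pinch the boards, do not slam the lid, do not lift or shift the box, and leave the glue bottle, the jar and the wooden blank alone.

Things in the scene. Friction and masses are not known exactly. Their poses are not given: they have to be found in the camera images.
- box: Open plywood box standing loose on the bench, about 2.4 kg, outside 160 (its x) x 200 (its y) x 80 mm high, walls 8 mm. Origin: centre of its underside, z up. Lid hinged on the rim of its +x side, flap inside its -x wall, hinge lines along box y; its +x side faces roughly to the robot's left (+y), up to 0.55 rad off. It slides or tips if pushed hard (over about 6 N at lid-edge height).
- flap (a joint): Flap angle, rad: 0 = flat in the box (stop), 1.57 = upright, 1.65 = outer stop. A reddish-brown board 130 mm from hinge to free edge, 170 mm wide (along box y), 6 mm thick, 0.09 kg; folds down towards box +x. Stiff hinge (0.14 N m friction): it stays where left. Flat, its upper face is 66 mm above the bench, 14 mm below the rim. It must be down before the lid comes over.
- lid (a joint): Lid angle, rad: 0 = shut on the rim (stop), 1.57 = upright, 1.95 = leaning back to box +x (outer stop). A plywood board 160 mm from hinge to free edge, 200 mm wide (along box y), 8 mm thick, 0.22 kg; shuts towards box -x. Stiff hinge (0.32 N m friction): it stays where left. Shut, its upper face is 88 mm above the bench.
- flap_hinge (a point): Middle of the flap's hinge line, in the middle of the board's thickness; in the box frame at (-66, 0, 63) mm. Its axes turn with the flap: x from the hinge to the free edge, y along the hinge, z the side that faces up when the flap is down.
- flap_mid (a point): Centre of the flap board (65 mm from the hinge), axes as flap_hinge.
- flap_edge (a point): Middle of the flap's free edge, 130 mm from the hinge, axes as flap_hinge.
- lid_hinge (a point): Middle of the lid's hinge line, on the lid's inner face (underside when shut); in the box frame at (80, 0, 80) mm. Its axes turn with the lid: -x from the hinge to the free edge, y along the hinge, z out of the outer face (up when shut).
- lid_mid (a point): Centre of the lid board (80 mm from the hinge, mid thickness), axes as lid_hinge.
- lid_edge (a point): Middle of the lid's free edge, 160 mm from the hinge, mid thickness, axes as lid_hinge.
- glue: White plastic glue bottle, loose, standing 145 mm high, 54 mm across, 0.22 kg; on one of the two hinge sides of the box. Origin: centre of its underside.
- jar: Amber glass jar with a steel cap, loose, 85 mm high, 68 mm across, 0.3 kg; on the other hinge side of the box. Origin: centre of its underside.
- blank: Dark hardwood bridge blank, loose, lying flat, 100 x 34 x 26 mm high, on the box's -y side. Origin: centre of its underside.
Mind the look-alikes: they are no part of the job. There is more than one size of the glue; the one meant has the size given above.

How it is judged (in metres and radians):
On the way, in this order (a step that is already met when the one before it is completed fails the run):
1. the flap is folded flat while the lid is still open (value of joint flap below 0.08 rad and value of joint lid above 0.8 rad), for 0.2 s.
2. the lid is shut (value of joint lid below 0.06 rad and value of joint flap below 0.08 rad), for 0.2 s.
At the end, for the whole second after the job is handed in: The flap lies flat in the box (within 0.08 rad) and the lid is shut over it (within 0.06 rad, about 10 mm at its edge); the box stands level and still, within 30 mm of where it was; bottle, jar and blank are within 30 mm of where they were, the bottle and jar upright (all of step 2 and angle between box's own z axis and vertical below 0.05 rad and distance of each of box, glue, jar, blank from where it was at the start of the episode below 0.03 m and linear speed of box below 0.02 m/s and angle between each of glue, jar's own z axis and vertical below 0.15 rad); the robot touches nothing.
It fails at once if the lid is brought more than half-way down (below 0.7 rad) while the flap still stands (above 0.25 rad) (value of joint lid below 0.7 rad and value of joint flap above 0.25 rad).
It fails at once if the lid is slammed (faster than 4 rad/s) (velocity of joint lid below -4 rad/s).
It fails at once if the box is shifted by more than 30 mm, tipped or lifted (distance of box from where it was at the start of the episode above 0.03 m or angle between box's own z axis and vertical above 0.15 rad or height (world z) of box above 0.015 m).
It fails at once if the bottle, jar or blank is moved by more than 30 mm (distance of any of glue, jar, blank from where it was at the start of the episode above 0.03 m).
It fails at once if the lid or flap board is pinched between the fingers ((contact force between the fingers and lid above 12 N and z of the grasp point in the frame of lid_mid between -0.004 and 0.004 m and x of the grasp point in the frame of lid_mid between -0.085 and 0.08 m and y of the grasp point in the frame of lid_mid between -0.105 and 0.105 m) or (contact force between the fingers and flap above 12 N and z of the grasp point in the frame of flap_mid between -0.004 and 0.004 m and x of the grasp point in the frame of flap_mid between -0.065 and 0.07 m and y of the grasp point in the frame of flap_mid between -0.09 and 0.09 m)).
It also fails if it takes over 54 s, if anything falls off the work surface, if the arm or the gripper's body presses on something with over 40 N, if the wrist force passes 120 N, or if a joint passes its speed limit or range.

ROBOT

A 7-joint arm with a two-finger parallel gripper is mounted at the origin on the work surface. World frame = base frame: x ahead of the robot, y to its left, z up, the work surface at z = 0. Lengths are in m, angles in degrees, forces in N, time in s.
With the tool pointing down it reaches from about 0.425 to 0.875 m from the base axis. Payload 4.7 kg.
Tool frame: the origin (TCP) lies on the centre line of the jaws, within the pads' length; the fingertips stand 19 mm ahead of it and the grasp point (between the pads) is the TCP; z points along the fingers, y is the line along which they close (so a half turn about z gives the same grasp; the last joint's range is limited). The gripper opens to 87 mm and grips with 3 to 60 N. Pads are 19 mm wide; open, the fingers measure 117 mm over their backs; the gripper's body (75 mm by 190 mm) begins 51 mm behind the grasp point.
Start: joints at [-64.968, 18.392, -4.016, 83.108, 1.295, 78.541, -3.26], TCP at [0.267, 0.593, 0.242] pointing down, gripper open.
Joint ranges: [-163.93, 163.93], [-17.29, 119.83], [-79.2, 71.16], [3.27, 140.29], [-89.18, 269.18], [5.43, 117.66], [-154.24, 154.24]. Speed limits (degrees/s): [147.25, 147.25, 180, 180, 180, 180, 180].

INTERFACE

Orientations are given as [roll, pitch, yaw] about the fixed x, y, z axes, in that order (R = Rz(yaw) Ry(pitch) Rx(roll)).
In Python, from cell import env, imaging gives the robot as it stands.
- The arm moves only by the shell command python3 -m crank 'ROWS' [OPENING] [FORCE]. ROWS is JSON, a list of rows, each an object of numbers: "x", "y", "z": the shift along the tool's x, y, z in m; "turn": the turn about the tool's z in rad. In form: [{"x": .., "y": .., "z": .., "turn": ..}, ...]. A call has 1 to 12 rows; each row is the pose to reach, as a shift and turn from the pose commanded when the call began, along the tool's axes at that moment; what a row does not reach only later rows make up. A row lasts 1/8 s, in which the tool goes at most 62.5 mm and 10.7 degrees, less where a joint would pass 70% of its speed; a pose out of reach is approached as far as the arm can. A call with a gripper value outside its range is refused whole. OPENING is the finger opening in m, from 0 to 0.087, set as the call begins (- or left out, the last holds). The fingers move at their own pace and stop on an object; FORCE is the grip in N (left out, the last holds). Time passes only in rows, so rows that repeat a pose let the fingers close. It gives the time, the measured TCP pose, the force, the opening and the grip force at its end, in the units of the state.
- env.get_obs(): the state, without advancing time (a new reading comes with each control period).
- imaging.read_camera(name): name is "side" or "top" or "wrist"; returns the picture (384x512x3 uint8, red, green, blue); there is no depth.
- imaging.get_calibration(name): a dict with "camera_matrix" (3x3 intrinsics, pixels), "k1" (the pictures are not rectified: a ray, as slopes to the right and down, at radius r is drawn at 1 + k1 r^2 times it, then the intrinsics apply), "position" and "attitude" of the camera in the world. Camera axes: x right, y up, looking along -z (the intrinsics and any distortion apply to the point x, -y, -z); pixel columns grow to the right and rows downward; lengths in m; the calibration is good to about 2 mm. A picture is of the moment at which its call begins: read the wrist's pose just before it. get_calibration takes no time and is no camera call; for the wrist camera it gives the pose at the moment of the call.
- env.sign_off(): hands the job in; it is judged then, once.
The state is a dict: "time_s": time; "qpos": joint angles; "joint_velocities": joint speeds; "effort": joint torques, N m; "tool_pos": TCP position; "tool_rot": TCP orientation; "force": force on the tool from outside, world axes, zero at the start; "wrist_torque": the same for the moment, N m; "grip_width": finger opening in m; "grasp_force": force on a finger pad.
Only numpy, scipy, OpenCV 4.12 (cv2) and the standard library are available. Lean on these libraries where they do the work, as an engineer would, in place of code of your own. Each camera call takes 0.05 s, during which the arm holds its last target. There are 200 camera calls.

## Working session

There is one attempt and no reset: what is moved stays moved. The work goes in short steps, Python scripts to look and compute and a shell command to move; the robot and the scene stay as the last step left them, time stands still between calls to the robot, and variables do not carry over. Pictures are saved under pics/ and viewed, at most 10 in all, crops included, and the job is handed in when it is done.

```bash
ls; mkdir -p pics; python3 - <<'E'
from cell import env, imaging
import cv2,json,numpy as np
o=env.get_obs();print({k:np.round(o[k],3).tolist() for k in ['time_s','tool_pos','tool_rot','force','grip_width']})
for n in ['side','top']:
    im=imaging.read_camera(n);cv2.imwrite(f'pics/{n}0.png',im[:,:,::-1]);c=imaging.get_calibration(n);print(n,c)
E
```

```text
pics
{'time_s': 0.0, 'tool_pos': [0.267, 0.592, 0.24], 'tool_rot': [-179.891, 0.004, 155.778], 'force': [0.229, -0.607, 0.165], 'grip_width': 0.087}
side {'camera_matrix': array([[388.00130975,   0.        , 260.98441629],
       [  0.        , 388.00130975, 199.08115756],
       [  0.        ,   0.        ,   1.        ]]), 'k1': -0.0996409468381014, 'position': array([1.00469354, 0.62089004, 0.78250612]), 'attitude': array([ 44.4921078 ,  -0.29693614, 148.16760825])}
top {'camera_matrix': array([[356.66316563,   0.        , 253.94242382],
       [  0.        , 356.66316563, 187.06892615],
       [  0.        ,   0.        ,   1.        ]]), 'k1': 0.02194691669621615, 'position': array([0.54187373, 0.04892538, 0.91450074]), 'attitude': array([  5.43818757,  -1.09088525, -90.27159119])}
```

View pics/side0.png

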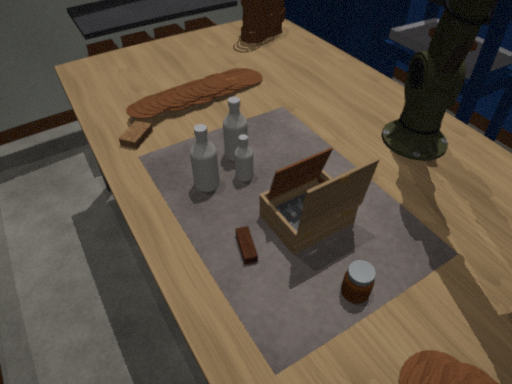

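View pics/top0.png

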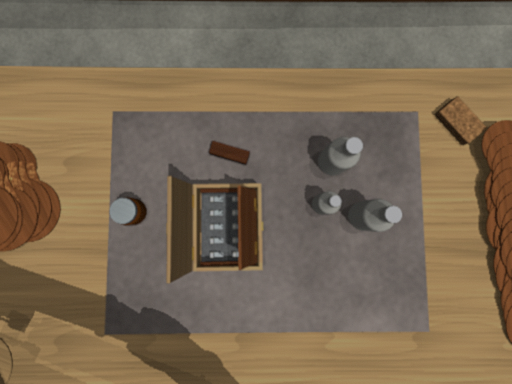

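Top view: box centre ≈(228,227), lid left (+y) at ≈(178,228) leaning outward, upright flap at ≈(248,228). The bottle candidates are (345,152), (380,213) and the small (330,203). The jar is at (127,211) and the blank at (230,152). I'll check the box in one close crop.

```bash
cat > h.py <<'E'
import numpy as np,cv2
from scipy.spatial.transform import Rotation as R
from cell import env,imaging
def ray(n,uv,c=None):
    c=c or imaging.get_calibration(n)
    uv=np.array(uv,float).reshape(-1,1,2)
    p=cv2.undistortPoints(uv,c['camera_matrix'],np.array([c['k1'],0,0,0,0.]))[:,0]
    d=np.c_[p[:,0],-p[:,1],-np.ones(len(p))]@R.from_euler('xyz',c['attitude'],degrees=True).as_matrix().T
    return np.array(c['position']),d
def onz(n,uv,z,c=None):
    o,d=ray(n,uv,c); return o+d*((z-o[2])/d[:,2])[:,None]
def proj(n,P,c=None):
    c=c or imaging.get_calibration(n)
    q=(np.array(P,float).reshape(-1,3)-c['position'])@R.from_euler('xyz',c['attitude'],degrees=True).as_matrix()
    p=np.c_[q[:,0],-q[:,1]]/-q[:,2:]; p=p*(1+c['k1']*(p**2).sum(1))[:,None]
    return p*c['camera_matrix'][0,0]+c['camera_matrix'][:2,2]
def st():
    o=env.get_obs();return {k:np.round(o[k],3).tolist() for k in ['time_s','tool_pos','tool_rot','force','grip_width','qpos']}
E
python3 - <<'E'
from h import *
a=cv2.imread('pics/top0.png')[165:285,150:280]; b=cv2.imread('pics/side0.png')[140:260,245:385]
a=cv2.resize(a,None,fx=3,fy=5*.6,interpolation=2);b=cv2.resize(b,None,fx=2.8,fy=2.8,interpolation=2)
h=max(a.shape[0],b.shape[0]);p=lambda i:cv2.copyMakeBorder(i,0,h-i.shape[0],0,0,0)
o=cv2.convertScaleAbs(np.hstack([p(a),p(b)]),alpha=1.6);print(o.shape,a.shape);cv2.imwrite('pics/crop.png',o)
E
```

```text
(360, 782, 3) (360, 390, 3)
```

View pics/crop.png

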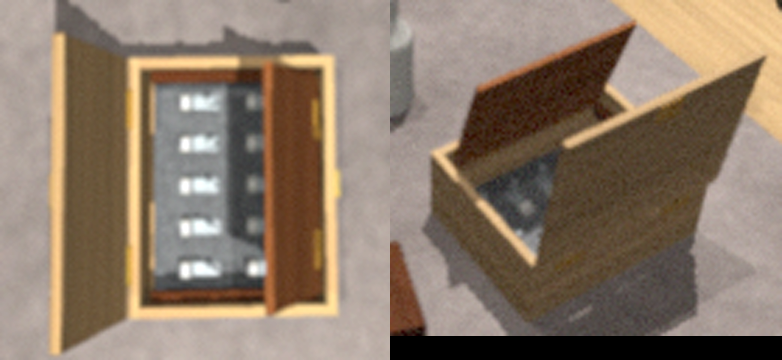

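```bash
python3 - <<'E'
from h import *
f=lambda l:np.array(l)/3+[150,165]
c=onz('top',f([(130,57),(333,55),(338,315),(130,318)]),.08)
print(c.round(4));C=c.mean(0);ex=(c[0]-c[1]+c[3]-c[2]);ey=(c[0]-c[3]+c[1]-c[2])
yaw=np.arctan2(ex[1],ex[0]);yaw2=np.arctan2(ey[1],ey[0])-np.pi/2;print(C,np.degrees([yaw,yaw2]),np.linalg.norm(ex)/2,np.linalg.norm(ey)/2)
# free edges: angle from rays in the box frame
y=yaw2+2*np.pi if yaw2<-np.pi else yaw2
def ang(uv,hx,hz,L,s):
    o,d=ray('top',f(uv)); Rz=np.array([[np.cos(y),np.sin(y),0],[-np.sin(y),np.cos(y),0],[0,0,1]])
    ob=Rz@(o-[C[0],C[1],0]); db=d@Rz.T
    from scipy.optimize import brentq
    for k in db:
        g=lambda t:(lambda z:(ob+k*((z-ob[2])/k[2]))[0]-(hx+s*L*np.cos(t)))(hz+L*np.sin(t))
        t=brentq(g,1.0,2.3);z=hz+L*np.sin(t);print(t,(ob+k*((z-ob[2])/k[2])))
print('lid');ang([(64,33),(64,352)],.080,.080,.160,-1)
print('flap');ang([(266,64),(269,314)],-.066+.003,.063,.130,1)
print('things')
for n,uv in dict(glueA=(354,146),glueB=(393,214),glueS=(334,200)).items(): print(n,[onz('top',[uv],z)[0].round(3) for z in (.145,.12,.165)])
print('jar',onz('top',[(124,211)],.085),'blank',onz('top',[(230,152)],.026))
E
```

```text
[[0.6289 0.1747 0.08  ]
 [0.63   0.016  0.08  ]
 [0.4297 0.0135 0.08  ]
 [0.4288 0.1723 0.08  ]]
[0.52936498 0.09411633 0.08      ] [ 90.38163357 -89.29642667] 0.15872346248423447 0.20022350366762168
lidTraceback (most recent call last):
  File "<stdin>", line 15, in <module>
  File "<stdin>", line 14, in ang
    r = _zeros._brentq(f, a, b, xtol, rtol, maxiter, args, full_output, disp)
ValueError: f(a) and f(b) must have different signs
```

```bash
python3 - <<'E'
from h import *
from scipy.optimize import brentq
f=lambda l:np.array(l)/3+[150,165]
C=np.array([.5294,.0941,0]);y=np.radians(90.5)
Rz=np.array([[np.cos(y),np.sin(y),0],[-np.sin(y),np.cos(y),0],[0,0,1]])
def ang(uv,hx,hz,L,s):
    o,d=ray('top',f(uv)); ob=Rz@(o-C)
    for k in d@Rz.T:
        pt=lambda t:ob+k*((hz+L*np.sin(t)-ob[2])/k[2])
        g=lambda t:pt(t)[0]-(hx+s*L*np.cos(t))
        ts=np.linspace(.9,2.4,16);print(np.round([g(t) for t in ts],3))
        for a,b in zip(ts,ts[1:]):
            if g(a)*g(b)<0: t=brentq(g,a,b);print(t,pt(t).round(4))
print('lid');ang([(64,33),(64,352)],.080,.080,.160,-1)
print('flap');ang([(266,64),(269,314)],-.063,.063,.130,1)
for n,uv in dict(glueA=(354,146),glueB=(393,214),glueS=(334,200)).items(): print(n,[onz('top',[uv],z)[0].round(3) for z in (.105,.145,.165)])
print('jar',onz('top',[(124,211)],.085),'blank',onz('top',[(230,152)],.026))
# board heights in side view
print(proj('side',[[.63,.17,.24],[.43,.17,.24],[.615,.03,.19],[.445,.03,.19]]))
E
```

```text
lid
[ 0.124  0.109  0.094  0.078  0.061  0.045  0.029  0.013 -0.003 -0.018
 -0.033 -0.046 -0.059 -0.07  -0.081 -0.09 ]
1.6803267881427546 [ 0.0975 -0.0991  0.239 ]
[ 0.122  0.107  0.092  0.076  0.059  0.043  0.027  0.011 -0.005 -0.02
 -0.035 -0.048 -0.061 -0.072 -0.083 -0.092]
1.6682302636948894 [0.0956 0.0983 0.2392]
flap
[-0.046 -0.036 -0.025 -0.013 -0.001  0.012  0.025  0.038  0.051  0.064
  0.076  0.088  0.1    0.111  0.121  0.131]
1.3048337263625467 [-0.0288 -0.0829  0.1884]
[-0.047 -0.036 -0.025 -0.013 -0.001  0.012  0.024  0.037  0.05   0.063
  0.076  0.088  0.1    0.111  0.121  0.13 ]
1.3085040810039732 [-0.0293  0.0843  0.1886]
glueA [array([ 0.714, -0.199,  0.105]), array([ 0.705, -0.187,  0.145]), array([ 0.701, -0.18 ,  0.165])]
glueB [array([ 0.556, -0.283,  0.105]), array([ 0.556, -0.266,  0.145]), array([ 0.555, -0.258,  0.165])]
glueS [array([ 0.589, -0.149,  0.105]), array([ 0.586, -0.139,  0.145]), array([ 0.585, -0.135,  0.165])]
jar [[0.56638839 0.3318185  0.085     ]] blank [[0.71542902 0.09158909 0.026     ]]
[[298.90340264 182.60789437]
 [370.50565452 151.14128644]
 [267.88532711 161.3427494 ]
 [324.19119928 138.98516339]]
```

```bash
python3 - <<'E'
from h import *
print(proj('side',[[.629,.1747,.08],[.63,.016,.08],[.566,.332,.085],[.715,.0916,.02]]).round(1))
print('obs 297,235 / 261,195 / 361,272 / 246,245')
print(proj('top',onz('top',[(200,200)],.1)), proj('side',onz('side',[(300,200)],.1)))
# blob centres in the two pictures
for n in('top','side'):
    im=cv2.imread(f'pics/{n}0.png').astype(int);b,g,r=im[...,0],im[...,1],im[...,2]
    m=((r>1.9*g)&(r>30)).astype(np.uint8);k,l,s,c=cv2.connectedComponentsWithStats(m)
    print(n,[(s[i,4],c[i].round(1).tolist()) for i in range(1,k) if s[i,4]>60])
print(st())
E
```

```text
[[295.3 233.7]
 [259.3 193.2]
 [361.  268. ]
 [246.1 241. ]]
obs 297,235 / 261,195 / 361,272 / 246,245
[[200. 200.]] [[300. 200.]]
top []
side [(np.int32(126), [355.2, 294.8])]
{'time_s': 0.1, 'tool_pos': [0.267, 0.592, 0.241], 'tool_rot': [-179.903, 0.006, 155.777], 'force': [0.595, 0.421, -0.049], 'grip_width': 0.087, 'qpos': [-64.967, 18.434, -4.017, 83.168, 1.296, 78.54, -3.261]}
```

```bash
python3 - <<'E'
from h import *
ft=lambda u,v:(u/3+150,v/3+165); fs=lambda u,v:((u-390)/2.8+245,v/2.8+140)
def tri(a,b):
    o1,d1=ray('top',[a]);o2,d2=ray('side',[b]);d1,d2=d1[0],d2[0]
    t=np.linalg.lstsq(np.c_[d1,-d2],o2-o1,rcond=None)[0];p,q=o1+t[0]*d1,o2+t[1]*d2
    return ((p+q)/2).round(4),np.linalg.norm(p-q).round(4)
print('lid outer robot-side',tri(ft(52,355),fs(765,57)),'lid far',tri(ft(54,33),fs(565,150)))
print('flap robot-side',tri(ft(268,314),fs(633,25)),'far',tri(ft(266,64),fs(478,88)))
print('rim',tri(ft(130,57),fs(535,266)),tri(ft(333,55),fs(434,153)))
E
```

```text
lid outer robot-side (array([0.4275, 0.1976, 0.2316]), np.float64(0.0005)) lid far (array([0.6288, 0.1998, 0.2329]), np.float64(0.0009))
flap robot-side (array([0.4452, 0.0642, 0.1811]), np.float64(0.0022)) far (array([0.6134, 0.0657, 0.1842]), np.float64(0.0012))
rim (array([0.6279, 0.1764, 0.0764]), np.float64(0.0037)) (array([0.6288, 0.0171, 0.0754]), np.float64(0.0042))
```

Candidates: the bottles at (345,152), (380,213) and the small one at (330,203) are all only to be left alone. The box is the only one on the bench, and the crop confirms its lid is on the +y side (about 1.67 rad) and its flap on the -y side (about 1.3 rad). The box centre is (0.529, 0.094) with yaw about 90.5°. I'll go up and across with closed fingers, turning to yaw 90.

```bash
python3 -m crank '[{"z":-0.04},{"z":-0.08},{"x":-0.048,"y":-0.043,"z":-0.09,"turn":0.12},{"x":-0.09,"y":-0.08,"z":-0.09,"turn":0.25},{"x":-0.13,"y":-0.117,"z":-0.09,"turn":0.38},{"x":-0.17,"y":-0.153,"z":-0.09,"turn":0.51},{"x":-0.21,"y":-0.189,"z":-0.09,"turn":0.64},{"x":-0.25,"y":-0.225,"z":-0.09,"turn":0.77},{"x":-0.29,"y":-0.26,"z":-0.09,"turn":0.9},{"x":-0.33,"y":-0.296,"z":-0.09,"turn":1.03},{"x":-0.37,"y":-0.332,"z":-0.09,"turn":1.148},{"x":-0.37,"y":-0.332,"z":-0.09,"turn":1.148}]' 0 10
python3 -c "
from h import *;print(st())"
```

```text
{'time_s': 0.1, 'tool_pos': [0.267, 0.592, 0.241], 'tool_rot': [-179.903, 0.006, 155.777], 'force': [0.595, 0.421, -0.049], 'grip_width': 0.087, 'qpos': [-64.967, 18.434, -4.017, 83.168, 1.296, 78.54, -3.261]}invalid input
```

```bash
python3 -m crank '[{"x":0,"y":0,"z":-0.04,"turn":0},{"x":0,"y":0,"z":-0.08,"turn":0},{"x":-0.048,"y":-0.043,"z":-0.09,"turn":0.12},{"x":-0.09,"y":-0.08,"z":-0.09,"turn":0.25},{"x":-0.13,"y":-0.117,"z":-0.09,"turn":0.38},{"x":-0.17,"y":-0.153,"z":-0.09,"turn":0.51},{"x":-0.21,"y":-0.189,"z":-0.09,"turn":0.64},{"x":-0.25,"y":-0.225,"z":-0.09,"turn":0.77},{"x":-0.29,"y":-0.26,"z":-0.09,"turn":0.9},{"x":-0.33,"y":-0.296,"z":-0.09,"turn":1.03},{"x":-0.37,"y":-0.332,"z":-0.09,"turn":1.148},{"x":-0.37,"y":-0.332,"z":-0.09,"turn":1.148}]' 0 10
python3 -c "
from h import *;print(st())"
```

```text
time_s: 1.6
tool_pos: [0.4694, 0.133, 0.3315]
tool_rot: [180.0, 0.1, 89.4]
force: [-1.3, -0.1, -0.5]
grip_width: 0.0003
grasp_force: 0.0
{'time_s': 1.6, 'tool_pos': [0.469, 0.133, 0.332], 'tool_rot': [179.973, 0.061, 89.441], 'force': [-1.328, -0.066, -0.535], 'grip_width': 0.0, 'qpos': [-39.87, -4.003, 19.836, 97.643, 1.427, 86.121, -20.733]}
```

```bash
python3 -m crank '[{"x":-0.05,"y":0.03,"z":0,"turn":0},{"x":-0.1,"y":0.06,"z":0,"turn":0},{"x":-0.118,"y":0.06,"z":0,"turn":0},{"x":-0.118,"y":0.06,"z":0,"turn":0}]'
python3 - <<'E'
from h import *
print(st());a=imaging.read_camera('top');b=imaging.read_camera('side')
cv2.imwrite('pics/l1.png',np.hstack([cv2.resize(a[120:330,100:310],(400,400)),cv2.resize(b[100:310,200:410],(400,400))])[:,:,::-1])
E
```

```text
time_s: 2.1
tool_pos: [0.5275, 0.0199, 0.3313]
tool_rot: [-179.9, -0.0, 89.9]
force: [-0.6, 1.1, 0.1]
grip_width: 0.0003
grasp_force: 0.0
{'time_s': 2.1, 'tool_pos': [0.528, 0.02, 0.331], 'tool_rot': [-179.947, -0.023, 89.923], 'force': [-0.574, 1.061, 0.074], 'grip_width': 0.0, 'qpos': [-32.686, 1.198, 28.331, 93.008, -0.597, 85.988, -4.395]}
```

View pics/l1.png

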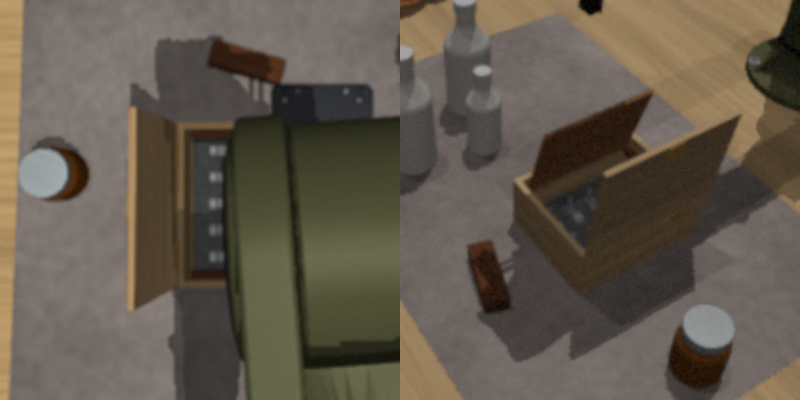

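The view shows the box undisturbed, with the arm above the flap side (crop 300,230) and the gripper body along world x as planned. Next I'll descend behind the flap.

```bash
python3 -m crank '[{"x":0,"y":0,"z":0.03,"turn":0},{"x":0,"y":0,"z":0.06,"turn":0},{"x":0,"y":0,"z":0.09,"turn":0},{"x":0,"y":0,"z":0.12,"turn":0},{"x":0,"y":0,"z":0.15,"turn":0},{"x":0,"y":0,"z":0.155,"turn":0},{"x":0,"y":0,"z":0.155,"turn":0}]'
python3 - <<'E'
from h import *
print(st());a=imaging.read_camera('wrist');b=imaging.read_camera('side')
cv2.imwrite('pics/l2.png',np.hstack([cv2.resize(a,(400,300)),cv2.resize(b[100:310,180:460],(400,300))])[:,:,::-1])
E
```

```text
time_s: 3.08
tool_pos: [0.528, 0.0216, 0.1771]
tool_rot: [180.0, -0.0, 90.1]
force: [-0.4, 0.1, 0.2]
grip_width: 0.0005
grasp_force: 0.0
{'time_s': 3.075, 'tool_pos': [0.528, 0.022, 0.177], 'tool_rot': [179.978, -0.03, 90.125], 'force': [-0.441, 0.116, 0.195], 'grip_width': 0.001, 'qpos': [-31.834, 6.087, 28.49, 106.215, -3.149, 68.436, -2.198]}
```

View pics/l2.png

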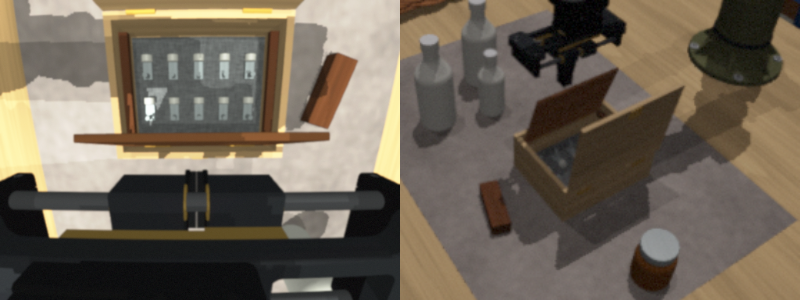

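The wrist view shows the closed fingers clear behind the flap (flap edge at row 138, fingers at (197,200)), and the side view agrees. Now I'll push the flap along an arc.

```bash
python3 -m crank '[{"x":0.019,"y":0,"z":0.003,"turn":0},{"x":0.033,"y":0,"z":0.007,"turn":0},{"x":0.046,"y":0,"z":0.0135,"turn":0},{"x":0.057,"y":0,"z":0.0215,"turn":0},{"x":0.068,"y":0,"z":0.0315,"turn":0},{"x":0.068,"y":0,"z":0.0315,"turn":0}]'
python3 - <<'E'
from h import *
print(st());a=imaging.read_camera('wrist');b=imaging.read_camera('side')
cv2.imwrite('pics/l3.png',np.hstack([cv2.resize(a,(400,300)),cv2.resize(b[100:310,180:460],(400,300))])[:,:,::-1])
E
```

```text
time_s: 3.92
tool_pos: [0.5268, 0.0892, 0.1436]
tool_rot: [-179.8, 0.0, 90.1]
force: [-0.8, -0.3, -1.4]
grip_width: 0.0009
grasp_force: 0.0
{'time_s': 3.925, 'tool_pos': [0.527, 0.089, 0.144], 'tool_rot': [-179.845, 0.03, 90.098], 'force': [-0.837, -0.305, -1.371], 'grip_width': 0.001, 'qpos': [-35.75, 8.82, 25.431, 107.375, -4.169, 64.865, -8.701]}
```

View pics/l3.png

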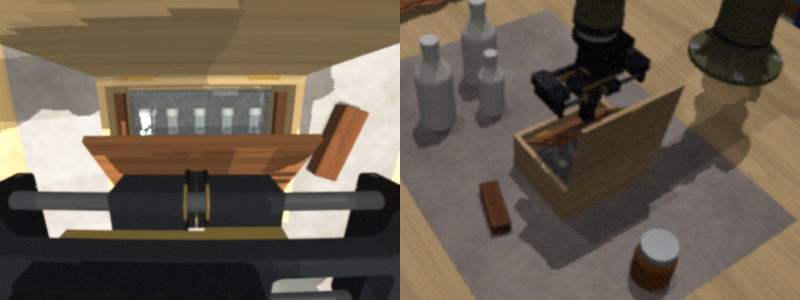

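The flap is following the finger down (about 0.7 rad) and the box is still in place. I'll continue to the stop.

```bash
python3 -m crank '[{"x":0.009,"y":0,"z":0.011,"turn":0},{"x":0.0155,"y":0,"z":0.024,"turn":0},{"x":0.019,"y":0,"z":0.033,"turn":0},{"x":0.022,"y":0,"z":0.042,"turn":0},{"x":0.0235,"y":0,"z":0.051,"turn":0},{"x":0.024,"y":0,"z":0.058,"turn":0},{"x":0.024,"y":0,"z":0.061,"turn":0},{"x":0.024,"y":0,"z":0.063,"turn":0},{"x":0.024,"y":0,"z":0.063,"turn":0}]'
```

```text
time_s: 5.15
tool_pos: [0.5278, 0.1125, 0.0851]
tool_rot: [-179.9, -0.1, 90.0]
force: [-9.6, -1.6, 22.7]
grip_width: 0.0003
grasp_force: 11.3
```

22.7 N at tip height 66 mm means the flap is on its stop. I'll retreat straight up above the lid.

```bash
python3 -m crank '[{"x":0,"y":0,"z":-0.02,"turn":0},{"x":-0.01,"y":0,"z":-0.06,"turn":0},{"x":-0.02,"y":0,"z":-0.11,"turn":0},{"x":-0.02,"y":0,"z":-0.16,"turn":0},{"x":-0.02,"y":0,"z":-0.21,"turn":0},{"x":-0.02,"y":0,"z":-0.235,"turn":0},{"x":-0.02,"y":0,"z":-0.235,"turn":0}]'
python3 - <<'E'
from h import *
print(st());a=imaging.read_camera('wrist');b=imaging.read_camera('side')
cv2.imwrite('pics/l4.png',np.hstack([cv2.resize(a,(400,300)),cv2.resize(b[100:310,180:460],(400,300))])[:,:,::-1])
E
```

```text
time_s: 6.02
tool_pos: [0.5289, 0.0923, 0.319]
tool_rot: [179.8, -0.1, 90.0]
force: [0.2, 0.8, 0.2]
grip_width: 0.0004
grasp_force: 0.0
{'time_s': 6.025, 'tool_pos': [0.529, 0.092, 0.319], 'tool_rot': [179.781, -0.093, 89.993], 'force': [0.207, 0.84, 0.198], 'grip_width': 0.0, 'qpos': [-37.299, 2.393, 25.589, 93.254, -1.085, 84.355, -11.635]}
```

View pics/l4.png

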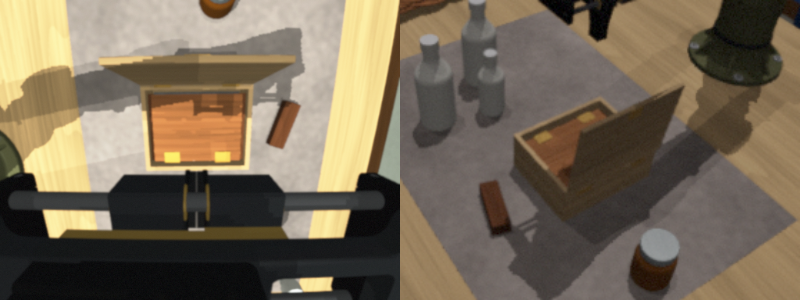

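The flap lies flat in the box (crop (197,125)); the lid and neighbours have not moved. I'll go over the lid, then down behind it.

```bash
python3 -m crank '[{"x":0.04,"y":0,"z":0,"turn":0},{"x":0.08,"y":0,"z":0,"turn":0},{"x":0.12,"y":0,"z":0,"turn":0},{"x":0.148,"y":0,"z":0,"turn":0},{"x":0.148,"y":0,"z":0.02,"turn":0},{"x":0.148,"y":0,"z":0.05,"turn":0},{"x":0.148,"y":0,"z":0.08,"turn":0},{"x":0.148,"y":0,"z":0.09,"turn":0},{"x":0.148,"y":0,"z":0.09,"turn":0}]'
python3 - <<'E'
from h import *
print(st());a=imaging.read_camera('wrist');b=imaging.read_camera('side')
cv2.imwrite('pics/l5.png',np.hstack([cv2.resize(a,(400,300)),cv2.resize(b[100:310,180:460],(400,300))])[:,:,::-1])
E
```

```text
time_s: 7.25
tool_pos: [0.5273, 0.2399, 0.2259]
tool_rot: [-179.9, 0.1, 90.0]
force: [-0.1, 0.3, 0.9]
grip_width: 0.0007
grasp_force: 0.0
{'time_s': 7.25, 'tool_pos': [0.527, 0.24, 0.226], 'tool_rot': [-179.881, 0.074, 89.995], 'force': [-0.093, 0.274, 0.858], 'grip_width': 0.001, 'qpos': [-44.255, 10.428, 19.493, 95.399, -3.569, 74.925, -24.128]}
```

View pics/l5.png

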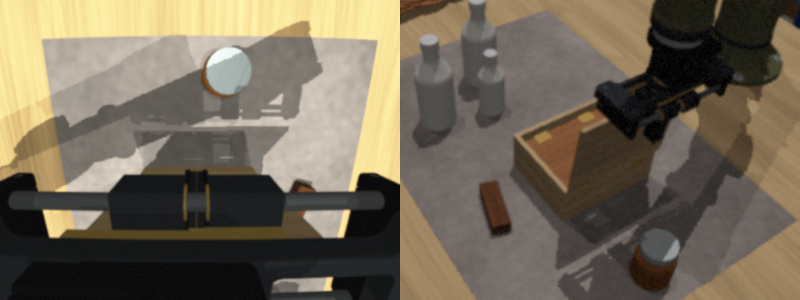

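The finger is behind the lid with clearance and above the jar. I'll push gently past upright first.

```bash
python3 -m crank '[{"x":-0.018,"y":0,"z":0,"turn":0},{"x":-0.027,"y":0,"z":0,"turn":0},{"x":-0.034,"y":0,"z":0,"turn":0},{"x":-0.042,"y":0,"z":0,"turn":0},{"x":-0.05,"y":0,"z":0,"turn":0},{"x":-0.0575,"y":0,"z":0,"turn":0},{"x":-0.067,"y":0,"z":0.0005,"turn":0},{"x":-0.0765,"y":0,"z":0.0015,"turn":0},{"x":-0.086,"y":0,"z":0.0035,"turn":0},{"x":-0.095,"y":0,"z":0.0055,"turn":0},{"x":-0.095,"y":0,"z":0.0055,"turn":0}]'
python3 - <<'E'
from h import *
print(st());a=imaging.read_camera('wrist');b=imaging.read_camera('side')
cv2.imwrite('pics/l6.png',np.hstack([cv2.resize(a,(400,300)),cv2.resize(b[100:310,180:460],(400,300))])[:,:,::-1])
E
```

```text
time_s: 8.72
tool_pos: [0.5274, 0.1435, 0.221]
tool_rot: [-179.9, 0.1, 89.9]
force: [-0.9, 0.1, -0.7]
grip_width: 0.0004
grasp_force: 0.0
{'time_s': 8.725, 'tool_pos': [0.527, 0.143, 0.221], 'tool_rot': [-179.908, 0.088, 89.903], 'force': [-0.901, 0.101, -0.679], 'grip_width': 0.0, 'qpos': [-39.266, 6.489, 22.973, 100.344, -2.572, 73.807, -15.8]}
```

View pics/l6.png

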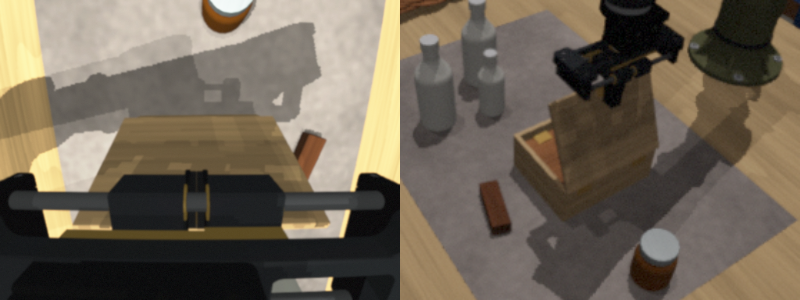

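The lid is past upright at about 1.2 rad, following the finger; the box is in place. I'll continue the arc to shut.

```bash
python3 -m crank '[{"x":-0.018,"y":0,"z":0.007,"turn":0},{"x":-0.034,"y":0,"z":0.017,"turn":0},{"x":-0.049,"y":0,"z":0.029,"turn":0},{"x":-0.062,"y":0,"z":0.043,"turn":0},{"x":-0.0725,"y":0,"z":0.059,"turn":0},{"x":-0.08,"y":0,"z":0.075,"turn":0},{"x":-0.084,"y":0,"z":0.087,"turn":0},{"x":-0.0865,"y":0,"z":0.098,"turn":0},{"x":-0.088,"y":0,"z":0.107,"turn":0},{"x":-0.0885,"y":0,"z":0.112,"turn":0},{"x":-0.0885,"y":0,"z":0.115,"turn":0},{"x":-0.0885,"y":0,"z":0.116,"turn":0}]'
python3 -m crank '[{"x":0,"y":0,"z":0,"turn":0}]'
```

```text
time_s: 10.32
tool_pos: [0.5278, 0.0567, 0.1073]
tool_rot: [-179.9, -0.0, 90.0]
force: [-6.3, -1.3, 17.1]
grip_width: 0.0002
grasp_force: 8.5
time_s: 10.45
tool_pos: [0.5278, 0.0566, 0.1073]
tool_rot: [-180.0, -0.0, 90.0]
force: [-5.1, -2.5, 12.8]
grip_width: 0.0011
grasp_force: 6.3
```

The tip is at 88.3 mm with the force on the stop, so the lid is shut. I'll retreat and check.

```bash
python3 -m crank '[{"x":0,"y":0,"z":-0.01,"turn":0},{"x":0,"y":0,"z":-0.05,"turn":0},{"x":0,"y":0,"z":-0.1,"turn":0},{"x":0,"y":0,"z":-0.15,"turn":0},{"x":0,"y":0,"z":-0.2,"turn":0},{"x":0,"y":0,"z":-0.2,"turn":0},{"x":0,"y":0,"z":-0.2,"turn":0}]'
python3 - <<'E'
from h import *
a=imaging.read_camera('wrist');b=imaging.read_camera('side')
cv2.imwrite('pics/l7.png',np.hstack([cv2.resize(a,(400,300)),cv2.resize(b[100:310,180:460],(400,300))])[:,:,::-1])
E
```

```text
time_s: 11.32
tool_pos: [0.5277, 0.0571, 0.3052]
tool_rot: [-180.0, -0.0, 90.0]
force: [0.3, 0.7, -0.9]
grip_width: 0.0004
grasp_force: 0.0
```

View pics/l7.png

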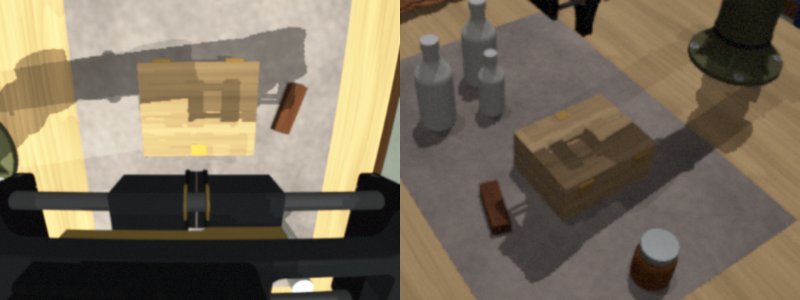

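The lid is fully shut, the box, bottles, jar and blank are where they were, and the arm is clear.

```bash
python3 -c "
from cell import env;print(env.sign_off())"
```

```text
the job is handed in; nothing more can be done
None
```

I folded the flap flat, then shut the lid, and handed the job in at about 11 s with the arm clear and the box, bottles, jar and blank showing no visible shift in the last picture; the sign-off did not return a verdict.

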